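# Push a stale muffin through a self-closing waste flap

### The arm

A 6-joint arm with a two-finger parallel gripper is mounted at the origin on a cart in front of the work surface, level with it; the furniture and walls round the work are solid. World frame = base frame: x ahead of the robot, y to its left, z up, the work surface at z = 0. Lengths are in m, angles in degrees, forces in N, time in s.
With the tool pointing down it reaches from about 0.375 to 0.75 m from the base axis. Payload 9 kg.
Tool frame: the origin (TCP) lies on the centre line of the jaws, within the pads' length; the fingertips stand 11 mm ahead of it and the grasp point (between the pads) lies 8 mm behind it; z points along the fingers, y is the line along which they close (so a half turn about z gives the same grasp; the last joint's range is limited). The gripper opens to 85 mm and grips with 20 to 120 N. Pads are 22 mm wide; open, the fingers measure 114 mm over their backs; the gripper's body (76 mm by 85 mm) begins 54 mm behind the grasp point. The pads swing forward as they close: fully open they stand 13 mm farther back than shut.
Start: joints at [-82.661, 5.964, 5.575, 89.605, 0, 77.527], TCP at [0.203, -0.565, 0.242] pointing down, gripper open.
Joint ranges: [-171.21, 171.21], [-48.23, 106.86], [-62.78, 66.21], [-105.2, 120.99], [-86.42, 89.51], [-180, 180]. Speed limits (degrees/s): [127.2, 127.2, 147.25, 180, 180, 180].

### API

Orientations are given as [roll, pitch, yaw] about the fixed x, y, z axes, in that order (R = Rz(yaw) Ry(pitch) Rx(roll)).
In Python, from station import arm gives the robot as it stands.
- The arm moves only by the tool step_arm, never from a script. Its argument "targets" is a list of rows, each a list of 5 numbers: the gripper command: -1 is shut, 1 is fully open, values between are in proportion, then the shift along the world's x, y, z scaled (see below), then the turn about the world's z scaled (see below). In form: [[grip, x, y, z, roll], ...]. A call has 1 to 8 rows; each row is the pose to reach, as a shift and turn from the pose commanded when the call began, turning the shorter way round; what a row does not reach only later rows make up. The controller multiplies each number of a shift by 200 mm and each number of a turn by pi rad. A row lasts 1/10 s, in which the tool goes at most 50 mm and 8.59 degrees, less where a joint would pass 70% of its speed; a pose out of reach is approached as far as the arm can. A call with a number of a shift or a turn outside -1 to 1 is refused whole. A call with a gripper value outside its range is refused whole. The fingers move at their own pace and stop on an object; "grip_force" is the grip in N (left out, the last holds). Time passes only in rows, so rows that repeat a pose let the fingers close. It gives the time, the measured TCP pose, the force, the opening and the grip force at its end, in the units of the state.
- arm.state(): the state, without advancing time (a new reading comes with each control period).
- arm.snapshot(name): name is "side" or "top" or "wrist"; returns the picture (384x512x3 uint8, blue, green, red); there is no depth.
- arm.calibration(name): a dict with "fovy" (degrees; the focal length in pixels is half the picture's height over the tangent of half this angle, whatever the lens; pixels are square), "cx", "cy" (the principal point, pixels), "R" (3x3) and "t" (3): a world point X has camera coordinates R X + t. Camera axes: x right, y down, z forward; pixel columns grow to the right and rows downward; lengths in m; the calibration is good to about 2 mm. A picture is of the moment at which its call begins: read the wrist's pose just before it. calibration takes no time and is no camera call; for the wrist camera it gives the pose at the moment of the call.
- arm.sign_off(): hands the job in; it is judged then, once.
Trained networks look in the newest picture that a camera, given by its name, has taken for a name from the list of things; names that differ only in an ending like _2 or _b are one class to them, and where a whole thing is asked for, a point or a joint stands for the part that bears it (a point fixed in the world has none). Each returns a list of dicts, best first, with "conf" (0 to 1); they miss things now and then, are a little off and sometimes report something else, mostly with a low value. They report only what shows in the picture. A call takes as long as a camera call. They do not tell look-alikes from the thing itself.
- arm.cut_out(label, camera): "pixels" (384x512 bool, what is visible of it) and "centre" ([column, row] in pixels, amid what is visible of it).
- arm.tip_of(label, camera): "centre" ([column, row] in pixels: a listed point, or the origin of a listed thing).
The state is a dict: "t": time; "joint_pos": joint angles; "dq": joint speeds; "joint_efforts": joint torques, N m; "eef_pos": TCP position; "eef_rot": TCP orientation; "contact_force": force on the tool from outside, world axes, zero at the start; "moment": the same for the moment, N m; "finger_gap": finger opening in m; "grip_force": force on a finger pad.
Only numpy, scipy, OpenCV 4.12 (cv2) and the standard library are available. Lean on these libraries where they do the work, as an engineer would, in place of code of your own. Each camera call takes 0.05 s, during which the arm holds its last target. There are 200 camera calls.

### The job

Throw away the stale muffin that stands on the loading shelf of the food-waste bin, by pushing only: with one finger push the tab of the self-closing flap to swing it well open while the muffin is still back on the shelf, and keep it held open with that finger while the other finger pushes the muffin over the edge into the bin. Then let the flap shut behind it. Do not lift the muffin, and do not disturb the other things on the counter.

Things in the scene. Friction and masses are not known exactly. Their poses are not given: they have to be found in the camera images.
- waste_bin: Steel food-waste bin, fixed, hollow inside (floor at z = 7 mm). Origin: on the counter under the middle of the shelf's inner edge; x = the way the muffin is pushed (away from the robot), y left, z up. Box: x -95..112, y -52..90, z 0..160 mm. Flat top: loading shelf x -95..-5, lane 74 mm wide between rails 7 mm high at y = -39, 39. A 30 mm high guard at x 108..112.
- opening (a point): Middle of the opening in the bin's top behind the shelf (bin x 47, y 0, z 160 mm): x 0..95, y -37..37 mm, shut by the flap, a plate 90 mm long hinged along the bin's y at x 0, z 157 mm. A lip on the flap, 7 mm above the shelf, at the hinge stops things while it is shut and folds down as it opens.
- bin_flap (a joint): Flap angle, rad: 0 shut (level), grows as it swings down into the bin, stop at 1.65. Its upright tab turns with it: shut, the tab leans 0.35 rad towards bin -x; pushing the tab in bin +x opens the flap (tab upright at 0.35, leaning 0.85 to +x at 1.2). A spring (0.12 N m shut, 0.23 at 1.4 rad; 2 to 8 N at the finger) shuts it, damped, within 1 s when let go. Shut, it bears the muffin's weight.
- tab_top (a point): Middle of the tab's top edge (moves with the flap); shut: bin x -22, y 65, z 218 mm. The tab is part of the flap and stands left of the lane: an upright plate 28 mm wide (bin y 51..79), 3 mm thick, with a 7 mm round bead on top, 65 mm from the hinge to the top.
- shelf_edge (a point): Middle of the inner edge of the loading shelf, on its top (bin x 0, y 0, z 160 mm). With the flap open, the muffin topples in once its centre has passed this edge; while toppling it measures up to 70 mm across and can catch between two fingers (spread or back off a little to free it).
- stale_muffin: Chocolate muffin in a paper case on the bin's loading shelf, 53 mm across (48 at the foot), 46 mm tall, about 0.08 kg. Origin: centre of its underside (its axis lies up to 3 mm off); z up. Starts 46 to 62 mm short of the shelf's edge, within 6 mm of the middle of the lane. Slides upright when pushed below 35 mm height.
- sugar_pourer: Bystander: glass sugar pourer, 68 mm wide, 156 mm tall, on the counter beside the bin. Origin: centre of its underside.
- jam_jar: Bystander: jam jar with a lid, 60 mm wide, 70 mm tall, on the counter beside the bin. Origin: centre of its underside.
- cup: Bystander: small handleless patterned cup, 58 mm wide, 62 mm tall, on the counter beside the bin. Origin: centre of its underside.
- brownie: Bystander: brownie square, 50x52x26 mm, on the counter beside the bin. Origin: centre of its underside.
- flask: Bystander: conical glass flask with an orange drink, 84 mm wide, 137 mm tall, on the counter beside the bin. Origin: centre of its underside.
- counter_bell: Bystander: domed counter bell, 83 mm wide, 62 mm tall, on the counter beside the bin. Origin: centre of its underside.
Not all that is in view belongs to the job. What is shaped like the stale_muffin but orange or red is not meant.

How it is judged (in metres and radians):
On the way, in this order (a step that is already met when the one before it is completed fails the run):
1. a finger has swung the flap open by at least 0.6 rad while the muffin is still on the shelf, its centre at least 15 mm short of the edge (contact force between the fingers and bin_flap above 0.3 N and value of joint bin_flap above 0.6 rad and x of stale_muffin in the frame of waste_bin below -0.015 m and z of stale_muffin in the frame of waste_bin above 0.15 m), for 0.05 s.
2. the muffin reaches the edge or goes over it while a finger holds the flap open by at least 0.7 rad (contact force between the fingers and bin_flap above 0.3 N and value of joint bin_flap above 0.7 rad and x of stale_muffin in the frame of waste_bin above -0.012 m), for 0.05 s.
At the end, for the whole second after the job is handed in: The muffin lies at rest inside the bin (its origin less than 80 mm above the counter, within the box) and the flap is shut (below 0.08 rad) (z of stale_muffin in the frame of waste_bin below 0.08 m and x of stale_muffin in the frame of waste_bin between -0.095 and 0.112 m and y of stale_muffin in the frame of waste_bin between -0.052 and 0.09 m and value of joint bin_flap below 0.08 rad and linear speed of stale_muffin below 0.02 m/s); the robot touches nothing.
It fails at once if the muffin is lifted more than 25 mm off the shelf (z of stale_muffin in the frame of waste_bin above 0.185 m).
It fails at once if a bystander is pushed more than 25 mm (distance of any of sugar_pourer, jam_jar, cup, brownie, flask, counter_bell from where it was at the start of the episode above 0.025 m).
It fails at once if a bystander is tipped over (angle between any of sugar_pourer, jam_jar, cup, brownie, flask, counter_bell's own z axis and vertical above 0.5 rad).
It also fails if it takes over 38 s, if anything falls off the work surface, if the arm or the gripper's body presses on something with over 40 N, if the wrist force passes 120 N, or if a joint passes its speed limit or range.

## Working session

There is one attempt and no reset: what is moved stays moved. The work goes in short steps, Python scripts to look and compute and a tool call to move; the robot and the scene stay as the last step left them, time stands still between calls to the robot, and variables do not carry over. Pictures are saved under pics/ and viewed, at most 10 in all, crops included, and the job is handed in when it is done.

Besides the shell and the picture viewer there is one more tool, called after ">>>" by a JSON object that holds its "method" and its "body". step_arm: Moves the arm, as the interface text tells. Its arguments: {"type":"object","properties":{"targets":{"type":"array","items":{"type":"array","items":{"type":"number"}}},"grip_force":{"type":"number"}},"required":["targets"]}

```bash
mkdir -p pics; ls; cat > h.py <<'E'
import numpy as np, cv2
from station import arm
def ray(cam,px):
    c=arm.calibration(cam); f=192/np.tan(np.radians(c["fovy"])/2)
    R=np.array(c["R"]);t=np.array(c["t"])
    d=R.T@np.array([(px[0]-c["cx"])/f,(px[1]-c["cy"])/f,1]); return -R.T@t,d
def atz(cam,px,z):
    o,d=ray(cam,px); return o+d*(z-o[2])/d[2]
def tri(obs):
    A=0;b=0
    for cam,px in obs:
        o,d=ray(cam,px); d=d/np.linalg.norm(d);P=np.eye(3)-np.outer(d,d);A=A+P;b=b+P@o
    return np.linalg.solve(A,b)
E
python3 - <<'E'
from h import *
np.set_printoptions(precision=3,suppress=True)
ims=[]
for c in ["side","top"]:
    im=arm.snapshot(c); ims.append(im); print(c,arm.calibration(c))
    for l in ["opening","shelf_edge","tab_top","stale_muffin","waste_bin"]:
        print(c,l,[(np.round(r["centre"],1),round(r["conf"],2)) for r in arm.tip_of(l,c)][:4])
    for l in ["sugar_pourer","jam_jar","cup","brownie","flask","counter_bell"]:
        print(c,l,[(np.round(r["centre"],1),round(r["conf"],2),atz(c,r["centre"],0)) for r in arm.tip_of(l,c)][:2])
cv2.imwrite("pics/side.png",ims[0]);cv2.imwrite("pics/top.png",ims[1])
print(arm.state())
E
```

```text
pics
side {'fovy': 53.34956668956097, 'cx': 252.72061745303432, 'cy': 194.3075980159011, 'R': array([[ 0.751,  0.66 ,  0.012],
       [ 0.563, -0.632, -0.533],
       [-0.344,  0.407, -0.846]]), 't': array([-0.28 , -0.311,  1.58 ])}
side opening [(array([263.7, 215.6]), 0.97)]
side shelf_edge [(array([258.4, 202.2]), 0.69)]
side tab_top [(array([281.9, 182.9]), 0.8), (array([192.7, 239.8]), 0.59)]
side stale_muffin [(array([161.8, 226.5]), 0.73), (array([258.2, 189.6]), 0.6), (array([287.1, 190.1]), 0.47), (array([222.2, 200.7]), 0.47)]
side waste_bin [(array([259.7, 228.6]), 0.93)]
side sugar_pourer [(array([190.9, 243.7]), 0.82, array([ 0.426, -0.375,  0.   ]))]
side jam_jar []
side cup [(array([198.1, 213.9]), 0.58, array([ 0.362, -0.279,  0.   ]))]
side brownie []
side flask [(array([337.9, 206. ]), 0.67, array([0.711, 0.075, 0.   ]))]
side counter_bell [(array([320.5, 180.5]), 0.91, array([0.6  , 0.123, 0.   ]))]
top {'fovy': 47.48502919520907, 'cx': 256.3583966304535, 'cy': 186.62012975254675, 'R': array([[-0.014, -1.   , -0.018],
       [-0.996,  0.015, -0.092],
       [ 0.093
[... 671 characters left out ...]
0.475,  0.   ]))]
top flask [(array([165.8, 127.7]), 0.86, array([0.709, 0.085, 0.   ])), (array([255.7, 177.1]), 0.18, array([ 0.56 , -0.174,  0.   ]))]
top counter_bell [(array([149.7, 165.6]), 0.66, array([0.598, 0.131, 0.   ]))]
{'t': 1.2, 'joint_pos': array([-82.659,   5.965,   5.575,  89.606,  -0.001,  77.527]), 'dq': array([-0.097,  0.003,  0.027,  0.12 , -0.089,  0.044]), 'joint_efforts': array([  0.005, -55.676,  50.377,   0.001,   0.   ,  -0.   ]), 'eef_pos': array([ 0.203, -0.564,  0.242]), 'eef_rot': array([179.996,   0.002,  19.814]), 'contact_force': array([-0.534, -0.514, -1.046]), 'moment': array([-0.023, -0.024, -0.015]), 'grip_force': 0.0, 'finger_gap': 0.08543368352316294}
```

```bash
python3 - <<'E'
import cv2
a=cv2.imread("pics/top.png")[90:290,120:390];cv2.imwrite("pics/topc.png",cv2.resize(a,None,fx=2.9,fy=2.9,interpolation=cv2.INTER_CUBIC))
a=cv2.imread("pics/side.png")[120:290,140:370];cv2.imwrite("pics/sidec.png",cv2.resize(a,None,fx=3.4,fy=3.4,interpolation=cv2.INTER_CUBIC))
E
python3 - <<'E'
from h import *
np.set_printoptions(precision=4,suppress=True)
S={"opening":[263.7,215.6],"edge":[258.4,202.2],"tab":[281.9,182.9],"bin":[259.7,228.6],"muf":[258.2,189.6]}
T={"opening":[267.1,155.1],"edge":[252.8,174.6],"tab":[229.5,159.4],"bin":[257.5,179.2],"muf":[239.3,189.7]}
zz=dict(opening=.16,edge=.16,tab=.218,bin=0,muf=.16)
for k in S: print(k,tri([("side",S[k]),("top",T[k])]),atz("side",S[k],zz[k]),atz("top",T[k],zz[k]))
E
```

```text
opening [ 0.595  -0.2066  0.1696] [ 0.5917 -0.2024  0.16  ] [ 0.5967 -0.2066  0.16  ]
edge [ 0.5474 -0.1717  0.1523] [ 0.5488 -0.1772  0.16  ] [ 0.5481 -0.1701  0.16  ]
tab [ 0.5797 -0.1144  0.2269] [ 0.579 -0.106  0.218] [ 0.5782 -0.1167  0.218 ]
bin [ 0.5568 -0.1774 -0.0089] [ 0.5613 -0.1789  0.    ] [ 0.554  -0.1795  0.    ]
muf [ 0.512  -0.1352  0.1456] [ 0.5179 -0.1425  0.16  ] [ 0.5108 -0.136   0.16  ]
```

View pics/topc.png

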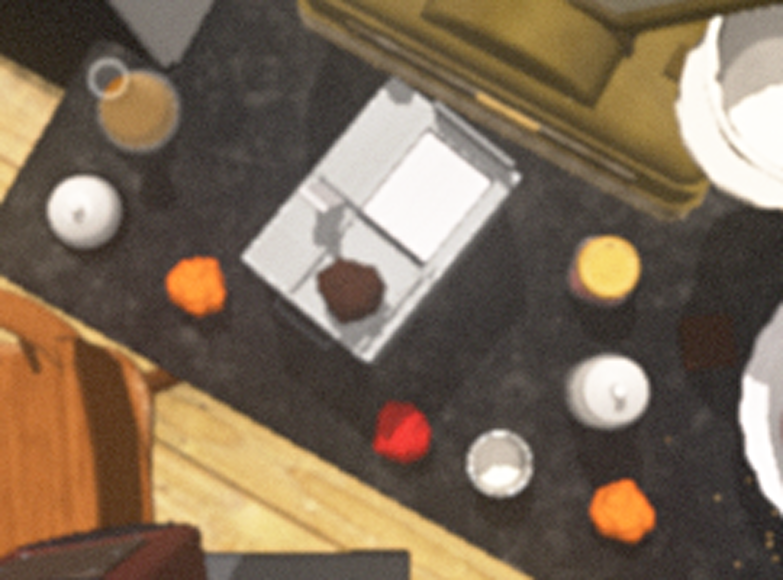

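View pics/sidec.png

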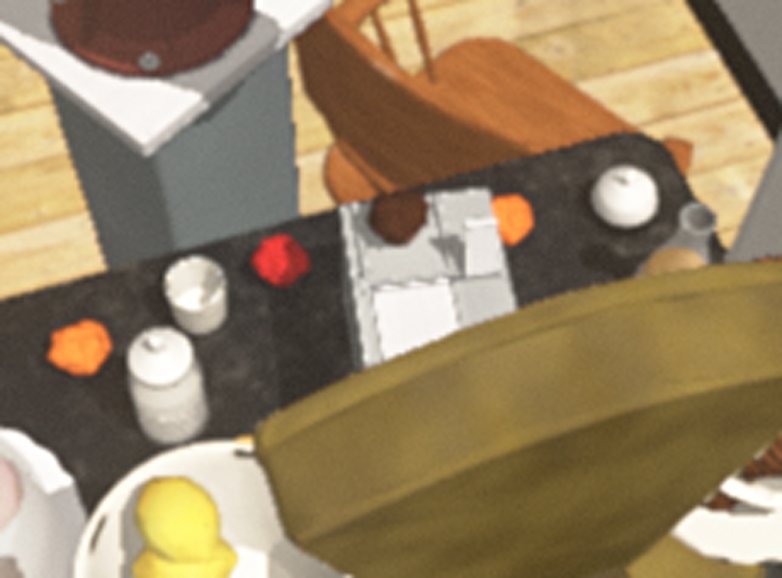

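Top view: the brown muffin is at about (240,190). Look-alikes to reject are orange at (188,188), orange at (334,266) and red at (259,239). The brown one on the bin shelf is the right one. Next I fit the bin pose.

```bash
python3 - <<'E'
from h import *
from scipy.optimize import least_squares
np.set_printoptions(precision=4,suppress=True)
T=lambda u,v:("top",(u/2.9+120,v/2.9+90)); S=lambda u,v:("side",(u/3.4+140,v/3.4+120))
obs=[(T(243,258),(-.095,.09,.16)),(T(368,360),(-.095,-.052,.16)),(T(522,178),(.112,-.052,.19)),
 (S(340,203),(-.095,-.052,.16)),(S(492,190),(-.095,.09,.16)),
 (("top",(267.1,155.1)),(.047,0,.16)),(("top",(252.8,174.6)),(0,0,.16)),(("top",(229.5,159.4)),(-.022,.065,.218)),
 (("side",(263.7,215.6)),(.047,0,.16)),(("side",(258.4,202.2)),(0,0,.16)),(("side",(281.9,182.9)),(-.022,.065,.218)),(("top",(257.5,179.2)),(0,0,0))]
def proj(c,X):
    k=arm.calibration(c);f=192/np.tan(np.radians(k["fovy"])/2);p=k["R"]@X+k["t"]
    return np.array([k["cx"],k["cy"]])+f*p[:2]/p[2]
def w(p,X):
    c,s=np.cos(p[2]),np.sin(p[2]);return np.array([p[0]+c*X[0]-s*X[1],p[1]+s*X[0]+c*X[1],X[2]])
res=lambda p:np.concatenate([proj(c[0],w(p,X))-c[1] for c,X in obs])
r=least_squares(res,[.55,-.175,-.7],loss="soft_l1")
p=r.x;print(p,np.degrees(p[2]));print(res(p).reshape(-1,2))
np.save("bin.npy",p)
R=np.array([[np.cos(p[2]),-np.sin(p[2])],[np.sin(p[2]),np.cos(p[2])]])
for c,px in (("top",(239.3,189.7)),("side",(258.2,189.6))):
    print("muffin bin",R.T@(atz(c,px,.16)[:2]-p[:2]))
for c in ("top","side"):
    m=[x for x in arm.cut_out("stale_muffin",c)]
    for x in m:
        q=R.T@(atz(c,x["centre"],.185)[:2]-p[:2])
        if abs(q[0])<.15 and abs(q[1])<.1: print(c,"mask",q,x["conf"],x["pixels"].sum())
E
```

```text
[ 0.5535 -0.1756 -0.7136] -40.88770590606417
[[-0.8478 -0.5915]
 [-0.5974  0.8763]
 [ 0.6598 -1.8665]
 [-0.4168 -0.3273]
 [-1.6403 -1.1249]
 [-0.0409  3.0401]
 [ 2.1638 -2.1775]
 [-1.9727 -0.4467]
 [-1.5392  0.3368]
 [ 1.4981  0.5372]
 [-1.1747  1.3209]
 [-1.3487  0.2031]]
muffin bin [-0.0582  0.002 ]
muffin bin [-0.0486  0.0017]
top mask [-0.1313  0.0991] 0.81 259
side mask [-0.0581  0.0019] 0.59 231
```

>>> {"method": "step_arm", "body": {"targets": [[1,0.6,1,0.3,0.2],[1,0.6,1,0.3,0.2],[1,0.6,1,0.3,0.2],[1,0.6,1,0.3,0.2],[1,0.6,1,0.3,0.2]]}}

```text
t: 1.8
eef_pos: [0.3243, -0.3625, 0.3033]
eef_rot: [179.9, 0.0, 56.1]
contact_force: [0.7, -0.4, 0.8]
finger_gap: 0.0857
grip_force: 0.0
```

>>> {"method": "step_arm", "body": {"targets": [[1,0.6,1,0,0.2],[1,0.6,1,0,0.2],[1,0.6,1,0,0.2],[1,0.6,1,0,0.2],[1,0.6,1,0,0.2]]}}

```text
t: 2.3
eef_pos: [0.4444, -0.1618, 0.3027]
eef_rot: [179.9, 0.0, 92.2]
contact_force: [-0.6, -1.1, -0.7]
finger_gap: 0.0854
grip_force: 0.0
```

>>> {"method": "step_arm", "body": {"targets": [[1,0.3,0.4,0,0.013],[1,0.3,0.4,0,0.013],[1,0.3,0.4,0,0.013],[1,0.3,0.4,0,0.013]]}}

```text
t: 2.7
eef_pos: [0.5037, -0.0835, 0.3022]
eef_rot: [-180.0, 0.0, 94.3]
contact_force: [-0.4, 0.1, -0.2]
finger_gap: 0.0854
grip_force: 0.0
```

>>> {"method": "step_arm", "body": {"targets": [[1,0,0,-0.25,0],[1,0,0,-0.485,0],[1,0,0,-0.485,0],[1,0,0,-0.485,0]]}}

```text
t: 3.1
eef_pos: [0.5027, -0.0853, 0.2062]
eef_rot: [-180.0, -0.0, 94.1]
contact_force: [0.3, -0.6, 0.6]
finger_gap: 0.0856
grip_force: 0.0
```

```bash
python3 - <<'E'
from h import *
np.set_printoptions(precision=4,suppress=True)
p=np.load("bin.npy");R=np.array([[np.cos(p[2]),-np.sin(p[2])],[np.sin(p[2]),np.cos(p[2])]])
w=arm.snapshot("wrist");s=arm.snapshot("side")
t=arm.snapshot("top")
s=s[130:240,210:330];s=cv2.resize(s,(600,550),interpolation=cv2.INTER_CUBIC)
cv2.imwrite("pics/w1.png",w);cv2.imwrite("pics/s1.png",s)
for l,z in (("stale_muffin",.16),("tab_top",.218),("shelf_edge",.16)):
  for c in ("wrist","top","side"):
    for r in arm.tip_of(l,c)[:3]: print(l,c,r["centre"],round(r["conf"],2),R.T@(atz(c,r["centre"],z)[:2]-p[:2]))
print("tool in bin",R.T@(np.array(arm.state()["eef_pos"][:2])-p[:2]),arm.state()["t"])
E
```

```text
stale_muffin wrist [288.3, 73.7] 0.92 [-0.1469  0.1115]
stale_muffin wrist [154.1, 236.3] 0.88 [-0.1368 -0.0148]
stale_muffin wrist [256.2, 300.0] 0.78 [-0.0569 -0.0031]
stale_muffin top [335.3, 266.6] 0.81 [-0.0511 -0.2994]
stale_muffin top [257.3, 235.6] 0.62 [-0.1162 -0.1054]
stale_muffin top [238.9, 190.4] 0.61 [-0.0602  0.0016]
stale_muffin side [224.1, 201.9] 0.69 [-0.0173 -0.1094]
stale_muffin side [159.8, 225.9] 0.69 [ 0.041  -0.3068]
stale_muffin side [256.5, 188.1] 0.48 [-0.0549 -0.0028]
tab_top top [226.1, 159.7] 0.89 [-0.0255  0.0664]
tab_top side [282.4, 181.7] 0.58 [-0.0304  0.0716]
shelf_edge wrist [320.5, 348.5] 0.62 [0.0015 0.0019]
shelf_edge top [254.0, 173.1] 0.96 [-0.0028  0.0007]
shelf_edge side [259.1, 203.6] 0.6 [ 0.0028 -0.0029]
tool in bin [-0.0975  0.0361] 3.7
```

View pics/w1.png

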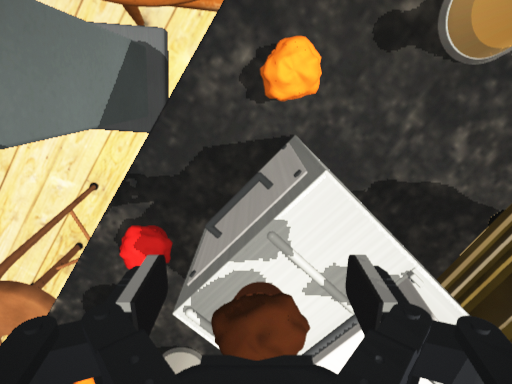

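View pics/s1.png

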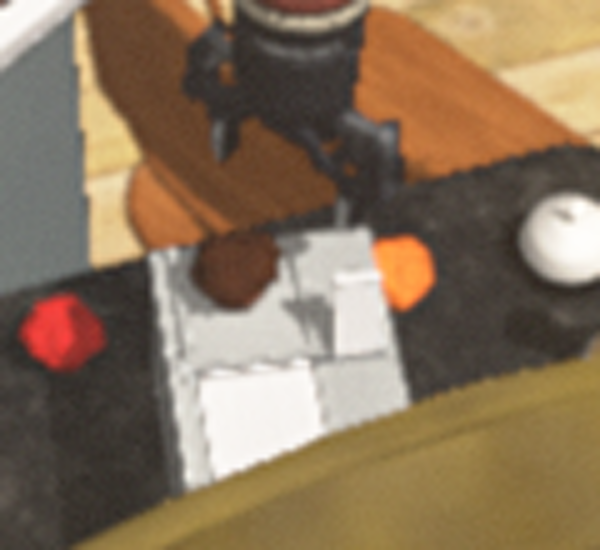

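```bash
python3 - <<'E'
from h import *
np.set_printoptions(precision=1,suppress=True)
def proj(c,X):
    k=arm.calibration(c);f=192/np.tan(np.radians(k["fovy"])/2);p=np.array(k["R"])@X+k["t"]
    return np.array([k["cx"],k["cy"]])+f*p[:2]/p[2]
s=arm.state();e=np.array(s["eef_pos"]);a=np.radians(4.1)
u=np.array([np.cos(a),np.sin(a),0]);v=np.array([-u[1],u[0],0])
k=arm.calibration("wrist");print("cam",-np.array(k["R"]).T@k["t"]-e,k["R"])
for d in (-.011,0,.005):
  for y,vv in ((.0427,.011),(.0427,-.011),(.057,.011),(-.0427,.011),(-.057,.011)):
    X=e+u*y+v*vv+[0,0,d]; print(d,y,vv,proj("wrist",X),(proj("side",X)-[210,130])*5)
E
```

```text
cam [-0.   0.1  0.1] [[ 1.   0.1 -0. ]
 [ 0.1 -0.9  0.3]
 [ 0.  -0.3 -0.9]]
-0.011 0.0427 0.011 [341.7 236.6] [350.3 220.6]
-0.011 0.0427 -0.011 [338.1 274.6] [330.1 243.5]
-0.011 0.057 0.011 [370.1 236.6] [369.1 232.1]
-0.011 -0.0427 0.011 [172.3 236.5] [241.3 154.1]
-0.011 -0.057 0.011 [143.9 236.5] [223.5 143.2]
0 0.0427 0.011 [347.8 246.9] [351.6 210.4]
0 0.0427 -0.011 [343.7 287. ] [331.2 233.4]
0 0.057 0.011 [378.2 246.9] [370.5 221.9]
0 -0.0427 0.011 [166.3 246.8] [241.7 143.6]
0 -0.057 0.011 [135.9 246.8] [223.8 132.7]
0.005 0.0427 0.011 [350.8 252.1] [352.2 205.7]
0.005 0.0427 -0.011 [346.4 293.2] [331.7 228.8]
0.005 0.057 0.011 [382.2 252.1] [371.2 217.2]
0.005 -0.0427 0.011 [163.3 252. ] [241.9 138.8]
0.005 -0.057 0.011 [131.9 251.9] [223.9 127.8]
```

```bash
python3 - <<'E'
import cv2
a=cv2.imread("pics/w1.png")[220:384,80:430];cv2.imwrite("pics/w1c.png",cv2.resize(a,None,fx=2.2,fy=2.2,interpolation=cv2.INTER_CUBIC))
E
```

```text
(no output)
```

View pics/w1c.png

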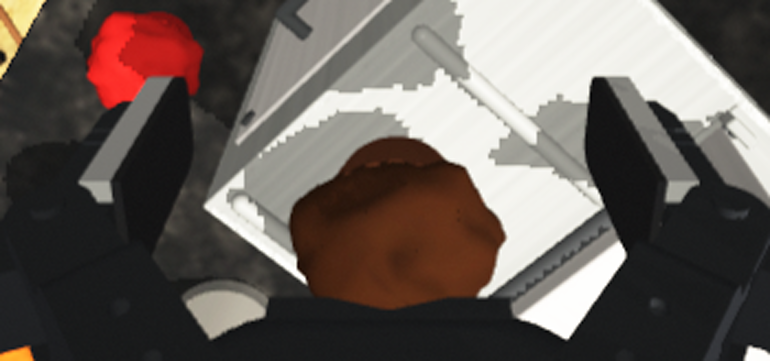

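>>> {"method": "step_arm", "body": {"targets": [[1,0,0,-0.15,0],[1,0,0,-0.15,0],[1,0.0378,-0.0327,-0.15,0],[1,0.0756,-0.0655,-0.15,0],[1,0.0756,-0.0655,-0.15,0]]}}

```text
t: 4.2
eef_pos: [0.5199, -0.0989, 0.1764]
eef_rot: [179.9, 0.1, 94.1]
contact_force: [-0.4, 0.1, -0.0]
finger_gap: 0.0856
grip_force: 0.0
```

>>> {"method": "step_arm", "body": {"targets": [[1,0.0378,-0.0327,0,0],[1,0.0567,-0.0491,0,0],[1,0.0756,-0.0655,0,0],[1,0.0945,-0.0818,0,0],[1,0.1134,-0.0982,0,0],[1,0.1323,-0.1146,0,0],[1,0.1512,-0.1309,0,0],[1,0.1512,-0.1309,0,0]]}}

```text
t: 5.0
eef_pos: [0.5496, -0.124, 0.1763]
eef_rot: [179.9, -0.0, 94.2]
contact_force: [-2.2, 3.3, 5.0]
finger_gap: 0.0854
grip_force: 2.5
```

```bash
cat > look.py <<'E'
from h import *
import sys
np.set_printoptions(precision=4,suppress=True)
n=sys.argv[1]
p=np.load("bin.npy");R=np.array([[np.cos(p[2]),-np.sin(p[2])],[np.sin(p[2]),np.cos(p[2])]])
w=arm.snapshot("wrist");s=arm.snapshot("side")
s=cv2.resize(s[130:240,210:330],(400,384),interpolation=cv2.INTER_CUBIC)
cv2.imwrite(f"pics/{n}.png",cv2.resize(np.hstack([w[:,60:460],s]),(800,384)))
for c in ("wrist","side"):
    for r in arm.tip_of("stale_muffin",c)[:4]:
        q=R.T@(atz(c,r["centre"],.16)[:2]-p[:2])
        if -.1<q[0]<.1 and abs(q[1])<.06: print(c,r["centre"],r["conf"],q)
s=arm.state();print("tool in bin",R.T@(np.array(s["eef_pos"][:2])-p[:2]),s["eef_pos"],s["contact_force"],s["t"])
E
python3 look.py a
```

```text
wrist [210.4, 298.4] 0.95 [-0.0344 -0.003 ]
side [259.6, 192.6] 0.57 [-0.0369  0.0045]
tool in bin [-0.037   0.0365] [ 0.5493 -0.1238  0.1763] [-2.8458  3.0469  5.1866] 5.2
```

View pics/a.png

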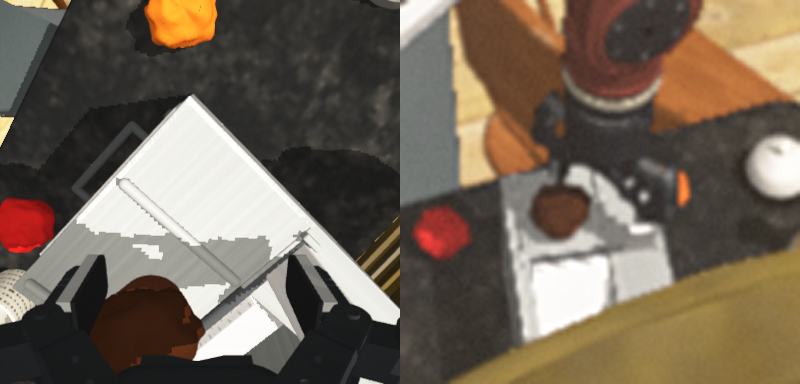

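>>> {"method": "step_arm", "body": {"targets": [[1,0.0189,-0.0164,0,0],[1,0.0378,-0.0327,0,0],[1,0.0567,-0.0491,0,0],[1,0.0567,-0.0491,0,0]]}}

```text
t: 5.6
eef_pos: [0.5589, -0.1326, 0.1743]
eef_rot: [-179.8, -0.2, 94.2]
contact_force: [-7.4, 5.3, 2.0]
finger_gap: 0.0854
grip_force: 3.9
```

```bash
python3 look.py b
```

```text
wrist [209.0, 301.0] 0.81 [-0.0216 -0.0042]
wrist [244.2, 321.3] 0.29 [ 0.0017 -0.    ]
side [259.3, 197.4] 0.49 [-0.0195  0.001 ]
tool in bin [-0.0241  0.036 ] [ 0.5589 -0.1326  0.1745] [-6.3177  6.0763  1.0248] 5.8
```

View pics/b.png

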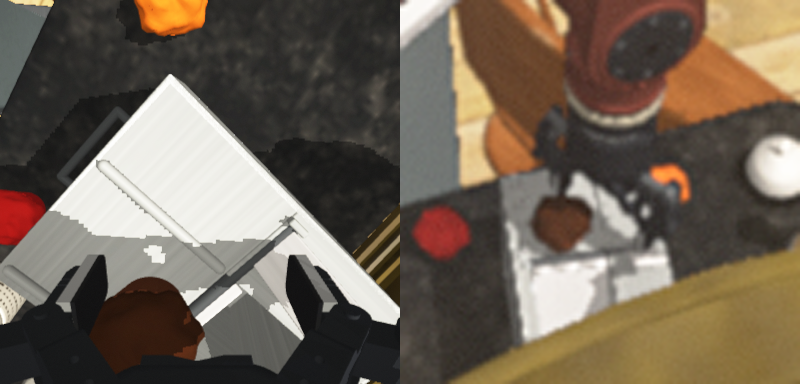

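```bash
python3 - <<'E'
from h import *
np.set_printoptions(precision=3,suppress=True)
p=np.load("bin.npy")
def W(X):
    c,s=np.cos(p[2]),np.sin(p[2]);return np.array([p[0]+c*X[0]-s*X[1],p[1]+s*X[0]+c*X[1],X[2]])
def proj(c,X):
    k=arm.calibration(c);f=192/np.tan(np.radians(k["fovy"])/2);q=np.array(k["R"])@X+k["t"]
    return np.array([k["cx"],k["cy"]])+f*q[:2]/q[2]
im={c:arm.snapshot(c) for c in("top","side","wrist")}
for c in im:
    print(c,[(r["centre"],round(r["conf"],2)) for r in arm.tip_of("tab_top",c)][:2])
    print([ (a,proj(c,W((.065*np.sin(a-.35),.065,.157+.065*np.cos(a-.35)))).round()) for a in (0,.35,.7,1,1.3)])
t=cv2.resize(im["top"][130:220,210:310],(400,360),interpolation=cv2.INTER_CUBIC)
s=cv2.resize(im["side"][150:240,230:330],(400,360),interpolation=cv2.INTER_CUBIC)
cv2.imwrite("pics/c.png",np.hstack([t,s]))
E
```

```text
top []
[(0, array([227., 159.])), (0.35, array([233., 152.])), (0.7, array([240., 145.])), (1, array([244., 140.])), (1.3, array([248., 137.]))]
side [([284.0, 206.1], 0.75)]
[(0, array([281., 184.])), (0.35, array([282., 190.])), (0.7, array([283., 197.])), (1, array([284., 203.])), (1.3, array([285., 209.]))]
wrist []
[(0, array([323., 287.])), (0.35, array([369., 334.])), (0.7, array([404., 362.])), (1, array([420., 367.])), (1.3, array([422., 358.]))]
```

View pics/c.png

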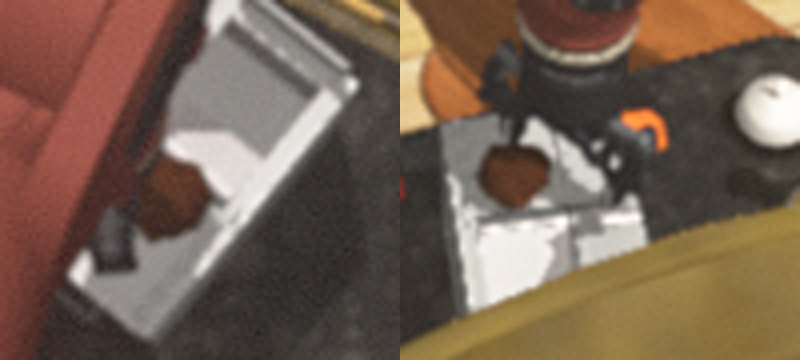

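Side view: the tab top is at row 206, so the flap is at about 1.15 rad. The top view also shows the flap swung down, with the muffin about 20 mm short of the edge. I'll raise slightly to stay clear of the flap stop and keep pushing.

>>> {"method": "step_arm", "body": {"targets": [[1,0,0,0.035,0],[1,0.0189,-0.0164,0.035,0],[1,0.0378,-0.0327,0.035,0],[1,0.0567,-0.0491,0.035,0],[1,0.0756,-0.0655,0.035,0],[1,0.0945,-0.0818,0.035,0],[1,0.0945,-0.0818,0.035,0]]}}

```text
t: 6.8
eef_pos: [0.5791, -0.1501, 0.1823]
eef_rot: [-180.0, -0.0, 94.2]
contact_force: [-3.5, 3.0, 1.9]
finger_gap: 0.0856
grip_force: 2.1
```

```bash
cat >> look.py <<'E'
arm.snapshot("top")
print([(r["centre"],r["conf"]) for r in arm.tip_of("tab_top","side")][:2])
for r in arm.tip_of("stale_muffin","top")[:4]:
        q=R.T@(atz("top",r["centre"],.16)[:2]-p[:2])
        if -.1<q[0]<.1 and abs(q[1])<.06: print("top",r["centre"],r["conf"],q)
E
python3 look.py d
```

```text
wrist [204.1, 284.7] 0.87 [-0.0012 -0.0031]
wrist [71.4, 186.5] 0.56 [-0.0891 -0.0077]
side [260.4, 202.7] 0.83 [0.0001 0.0016]
tool in bin [0.0025 0.0361] [ 0.579  -0.1499  0.1825] [-3.7949  2.2891  2.1184] 7.0
[([285.8, 211.6], 0.84), ([258.8, 200.8], 0.71)]
top [255.6, 170.9] 0.77 [0.004  0.0013]
```

Muffin is at the edge and the flap at about 1.4 rad. I'll push slightly further.

>>> {"method": "step_arm", "body": {"targets": [[1,0.0189,-0.0164,0.01,0],[1,0.0378,-0.0327,0.02,0],[1,0.0567,-0.0491,0.02,0],[1,0.0567,-0.0491,0.02,0],[1,0.0567,-0.0491,0.02,0]]}}

```text
t: 7.65
eef_pos: [0.5909, -0.1603, 0.1868]
eef_rot: [179.9, 0.1, 94.1]
contact_force: [-0.5, -0.3, 2.7]
finger_gap: 0.0854
grip_force: 2.0
```

```bash
python3 look.py e
```

```text
wrist [240.1, 250.8] 0.63 [0.0154 0.0253]
tool in bin [0.018  0.0361] [ 0.5907 -0.1601  0.1869] [ 0.4713 -0.9963  4.2743] 7.85
[([286.0, 211.6], 0.79)]
top [272.2, 155.2] 0.56 [ 0.061  -0.0051]
```

View pics/e.png

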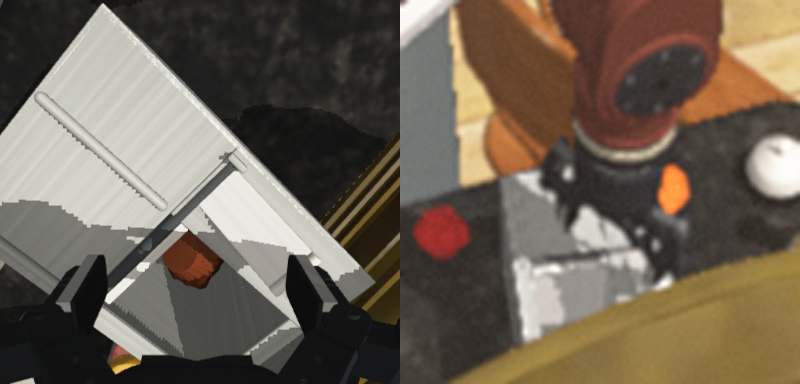

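Wrist view: the muffin lies down inside the bin at about (190,260), below the open flap. Now I retreat so the flap can shut.

>>> {"method": "step_arm", "body": {"targets": [[1,-0.07,0.06,0,0],[1,-0.14,0.12,0,0],[1,-0.21,0.18,0,0],[1,-0.28,0.24,0,0],[1,-0.36,0.31,0,0],[1,-0.44,0.38,0,0],[1,-0.44,0.38,0.3,0],[1,-0.44,0.38,0.6,0]]}}

```text
t: 8.8
eef_pos: [0.4997, -0.0823, 0.2842]
eef_rot: [-179.6, -0.2, 94.2]
contact_force: [0.4, -1.2, 1.5]
finger_gap: 0.0854
grip_force: 0.0
```

>>> {"method": "step_arm", "body": {"targets": [[1,-0.2,0.2,0.1,0],[1,-0.2,0.2,0.1,0],[1,-0.2,0.2,0.1,0],[1,-0.2,0.2,0.1,0],[1,-0.2,0.2,0.1,0],[1,-0.2,0.2,0.1,0],[1,-0.2,0.2,0.1,0],[1,-0.2,0.2,0.1,0]]}}

```text
t: 9.6
eef_pos: [0.4623, -0.044, 0.3059]
eef_rot: [-180.0, -0.0, 94.1]
contact_force: [0.6, 0.2, -0.2]
finger_gap: 0.0857
grip_force: 0.0
```

```bash
python3 look.py f; python3 -c "
from h import *
arm.snapshot('top');print(arm.tip_of('tab_top','top')[:1])"
```

```text
tool in bin [-0.1551  0.04  ] [ 0.4624 -0.0438  0.3063] [0.3397 0.2614 0.0359] 9.8
[([277.1, 182.4], 0.94), ([261.4, 225.5], 0.43)]
[{'centre': [227.4, 161.0], 'conf': 0.58}]
```

```bash
python3 -c "
from station import arm
print(arm.sign_off())"
```

```text
the job is handed in; nothing more can be done
None
```

I pushed the muffin into the bin while the other finger held the flap open, let the flap swing shut (the tab is back at its shut position in the camera images), and handed the job in; the hand-in gave no verdict.

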